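# Tally the filled cups on the counter wheel

### The arm

A 6-joint arm with a two-finger parallel gripper is mounted at the origin on a cart in front of the work surface, level with it; the furniture and walls round the work are solid. World frame = base frame: x ahead of the robot, y to its left, z up, the work surface at z = 0. Lengths are in mm, angles in rad, forces in N, time in s.
With the tool pointing down it reaches from about 350 to 775 mm from the base axis. Payload 7.3 kg.
Tool frame: the origin (TCP) lies on the centre line of the jaws, within the pads' length; the fingertips stand 17 mm ahead of it and the grasp point (between the pads) lies 2 mm behind it; z points along the fingers, y is the line along which they close (so a half turn about z gives the same grasp; the last joint's range is limited). The gripper opens to 92 mm and grips with 3 to 60 N. Pads are 19 mm wide; open, the fingers measure 130 mm over their backs; the gripper's body (75 mm by 190 mm) begins 47 mm behind the grasp point.
Start: joints at [-1.322, 0.342, 1.524, -0, 1.275, -0.146], TCP at [201.951, -484.625, 217.741] pointing down, gripper open.
Joint ranges: [-2.53, 2.53], [-0.77, 2.02], [0.04, 2.7], [-1, 4.14], [0.28, 2.66], [-3.11, 3.11]. Speed limits (rad/s): [2.57, 2.57, 3.14, 3.14, 3.14, 3.14].

### API

Orientations are given as [roll, pitch, yaw] about the fixed x, y, z axes, in that order (R = Rz(yaw) Ry(pitch) Rx(roll)).
In Python, from plant import bot gives the robot as it stands. The module is installed in compiled form; this text tells all that it offers.
- The arm moves only by the shell command python3 -m pendant 'ROWS'. ROWS is JSON, a list of rows, each a list of 3 entries, a list of its own where there are three numbers: the shift along the world's x, y, z as a fraction of full scale, then the turn, a rotation vector about the world's x, y, z as a fraction of full scale, then the opening, from -1 (shut) to 1 (fully open), so that 0 is half open. In form: [[[tx, ty, tz], [rx, ry, rz], claw], ...]. A call has exactly 10 rows; each row shifts and turns the commanded pose from where the row before left it; what a row does not reach is not made up. Full scale, the value 1, is 30 mm for a shift and 0.12 rad for a turn. A row lasts 1/12 s, in which the tool goes at most 41.7 mm and 7.16 degrees, less where a joint would pass 70% of its speed; a pose out of reach is approached as far as the arm can. A call with a number of a shift or a turn outside -1 to 1 is refused whole. A call with a gripper value outside its range is refused whole. The fingers move at their own pace and stop on an object; the grip force is fixed at half the most. Time passes only in rows, so rows that do not move let the fingers close, or fill a call up. It gives the time, the measured TCP pose, the force, the opening and the grip force at its end, in the units of the state.
- bot.get_obs(): the state, without advancing time (a new reading comes with each control period).
- bot.capture(name): name is "scene" or "top" or "wrist"; returns the picture (480x640x3 uint8, blue, green, red); there is no depth.
- bot.camera_params(name): a dict with "fovy" (degrees; the focal length in pixels is half the picture's height over the tangent of half this angle, whatever the lens; pixels are square), "cx", "cy" (the principal point, pixels), "camera_from_world" (4x4, takes a point from world to camera coordinates). Camera axes: x right, y down, z forward; pixel columns grow to the right and rows downward; lengths in mm; the calibration is good to about 2 mm. A picture is of the moment at which its call begins: read the wrist's pose just before it. camera_params takes no time and is no camera call; for the wrist camera it gives the pose at the moment of the call.
- bot.close_job(): hands the job in; it is judged then, once.
The state is a dict: "time": time; "joint_positions": joint angles; "dq": joint speeds; "tau": joint torques, N m; "tool_pos": TCP position; "tcp_rot": TCP orientation; "contact_force": force on the tool from outside, world axes, zero at the start; "moment": the same for the moment, N m; "grip_width": finger opening in mm; "finger_force": force on a finger pad.
Only numpy, scipy, OpenCV 4.12 (cv2) and the standard library are available. Lean on these libraries where they do the work, as an engineer would, in place of code of your own. Each camera call takes 0.05 s, during which the arm holds its last target. There are 200 camera calls.

### The job

Count the cups filled with plums that stand on the rimmed tray (not the empty ones, and not those on the small flat board), and advance the tally counter by exactly one click for each: flick the lugs of its wheel along with a fingertip in the direction of the arrow, so that the front edge runs from the robot's left to its right. Never turn the wheel backward or past the count, only push it lightly, do not grip it, and leave everything else where it stands.

Things in the scene. Friction and masses are not known exactly. Their poses are not given: they have to be found in the camera images.
- counter: Tally counter screwed to the table: grey base plate 12 mm high, 150 mm wide, reaching 88 mm before and 112 mm behind the origin; a 58 mm high block at its rear carries a fixed pointer. Origin on the wheel's upright axis at table height; x points from the wheel to the block (away from the robot, within 0.5 rad), y left, z up. A raised arrow at the front of the plate shows the count direction
- wheel_centre (a point): Centre of the wheel, on its axis, 35 mm above the table. The flat wheel is a grey disc of 44 mm radius with six equal radial lugs 12 mm wide with round ends, reaching 66 mm from the axis; disc and lugs fill the heights 24 to 46 mm. A fingertip 28 mm above the table stands well between two lugs and clear of the base plate. Front and sides of the wheel are free
- wheel (a joint): Wheel angle in rad, counter-clockwise seen from above positive, which is the count direction (front edge runs to the robot's right). It starts at 0; one click is pi/3 (60 deg). A sprung roller holds each click: it takes about 3 to 5 N at a lug's end to leave it; pushed clearly past half a click (30 deg) the wheel snaps on to the next click and stops there; let go earlier, it springs back
- front_lug (a point): A fixed point 60 mm in front of the axis (counter's -x), 35 mm above the table, where the end of the foremost lug stands at every click. The lugs then stand at 0, 60, 120, 180 (this point), 240 and 300 deg about z from the counter's x axis, and the two front gaps, about 50 mm wide at their ends, are centred at 150 deg (robot's left) and 210 deg (right)
- index_stud (a point): Small raised round stud on top of one lug, 36 mm from the axis, top 51 mm above the table; it stands at the pointer (counter's +x side) at the start and goes round with the wheel
- tray: grey rimmed tray, 150 x 380 mm, floor 12 mm high, rim 22 mm high, fixed at the robot's right with its length pointing away from the robot, holding three cups in a row along its y (at about -120, 0 and 120 mm); origin at the centre of its underside, y along its length
- board: small flat wooden board 115 x 190 x 12 mm without rim, fixed at the robot's left, holding two cups; origin at the centre of its underside; cups here do not count
- full_cup_a: clear cup filled with pinkish plums (one of three filled cups); round, 113 mm across the rim, 52 mm high, loose; origin at the centre of its underside. It stands either on the rimmed tray or on the small flat board
- full_cup_b: clear cup filled with pinkish plums (one of three filled cups); round, 113 mm across the rim, 52 mm high, loose; origin at the centre of its underside. It stands either on the rimmed tray or on the small flat board
- full_cup_c: clear cup filled with pinkish plums (one of three filled cups); round, 113 mm across the rim, 52 mm high, loose; origin at the centre of its underside. It stands either on the rimmed tray or on the small flat board
- empty_cup_a: clear empty cup (one of two empty cups); round, 113 mm across the rim, 52 mm high, loose; origin at the centre of its underside. It stands either on the rimmed tray or on the small flat board
- empty_cup_b: clear empty cup (one of two empty cups); round, 113 mm across the rim, 52 mm high, loose; origin at the centre of its underside. It stands either on the rimmed tray or on the small flat board
- tape_roll: roll of packing tape lying flat, 83 mm across, 24 mm high, loose bystander; origin at its underside
- salt_jar: salt jar, 45 mm across, 106 mm high, loose bystander; origin at its underside
- marker: black marker lying flat, 130 mm long, 17 mm thick, loose bystander; origin at its underside
There are look-alikes about, which are no part of the job. Leave any turquoise or yellow look-alike of the full_cup_a alone.

How it is judged:
By the outcome, as a careful person would: the job done as asked, in the order asked, and still so for the second after the job is handed in, with the robot touching nothing.
It also fails if it takes over 51 s, if anything falls off the work surface, if the arm or the gripper's body presses on something with over 40 N, if the wrist force passes 120 N, or if a joint passes its speed limit or range.

## Working session

There is one attempt and no reset: what is moved stays moved. The work goes in short steps, Python scripts to look and compute and a shell command to move; the robot and the scene stay as the last step left them, time stands still between calls to the robot, and variables do not carry over. Pictures are saved under pics/ and viewed, at most 10 in all, crops included, and the job is handed in when it is done.

```bash
mkdir -p pics
python3 - <<'E'
from plant import bot
import cv2
for n in("scene","top"):
    cv2.imwrite(f"pics/{n}0.png",bot.capture(n)); p=bot.camera_params(n);print(n,p)
o=bot.get_obs();print(o)
E
```

```text
scene {'fovy': 45.83986497412427, 'cx': 332.1173215689692, 'cy': 242.50632402047228, 'camera_from_world': array([[-6.12492865e-01, -7.90474544e-01, -1.57663237e-03,
         3.43171256e+02],
       [-3.11659762e-01,  2.43319077e-01, -9.18511851e-01,
         2.38799516e+02],
       [ 7.26443861e-01, -5.62090582e-01, -3.95390306e-01,
         9.04586126e+02],
       [ 0.00000000e+00,  0.00000000e+00,  0.00000000e+00,
         1.00000000e+00]])}
top {'fovy': 50.72962535927961, 'cx': 324.1929961891761, 'cy': 234.34623434922213, 'camera_from_world': array([[-2.29992875e-02, -9.99732962e-01,  2.24442335e-03,
         2.51198515e+01],
       [-9.95108856e-01,  2.26770573e-02, -9.61463245e-02,
         5.50691314e+02],
       [ 9.60697528e-02, -4.44474252e-03, -9.95364680e-01,
         1.39552389e+03],
       [ 0.00000000e+00,  0.00000000e+00,  0.00000000e+00,
         1.00000000e+00]])}
{'time': 0.1, 'joint_positions': array([-1.32203464e+00,  3.42679591e-01,  1.52491088e+00,  1.88799966e-05,
        1.27542424e+00, -1.45984837e-01]), 'dq': array([-0.00139986, -0.00117011, -0.00206958,  0.00085616,  0.00012894,
        0.00046251]), 'tau': array([ 1.77230333e-03, -4.32004344e+01, -2.44693458e+01,  7.19386968e-02,
        5.25572710e-02, -5.36106165e-05]), 'tool_pos': array([ 201.8408488 , -484.2403342 ,  217.10440557]), 'tcp_rot': array([-3.14018835e+00, -2.24725007e-04,  3.94740857e-01]), 'contact_force': array([ 0.19809635, -0.56456784,  0.0114698 ]), 'moment': array([-0.00844605, -0.02038893, -0.02176458]), 'finger_force': 0.0, 'grip_width': 92.09483709539629}
```

View pics/top0.png

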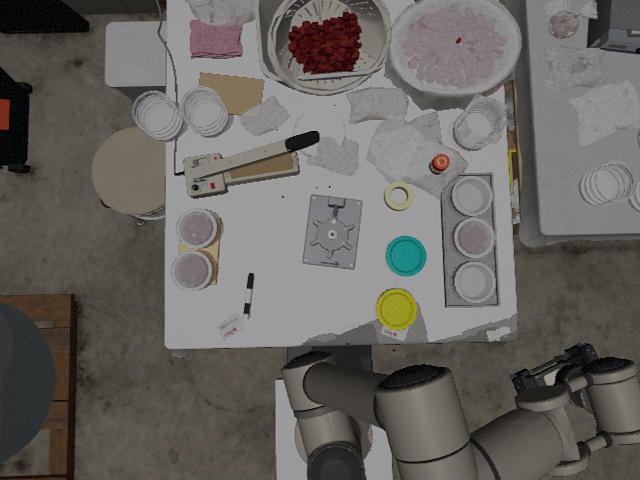

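View pics/scene0.png

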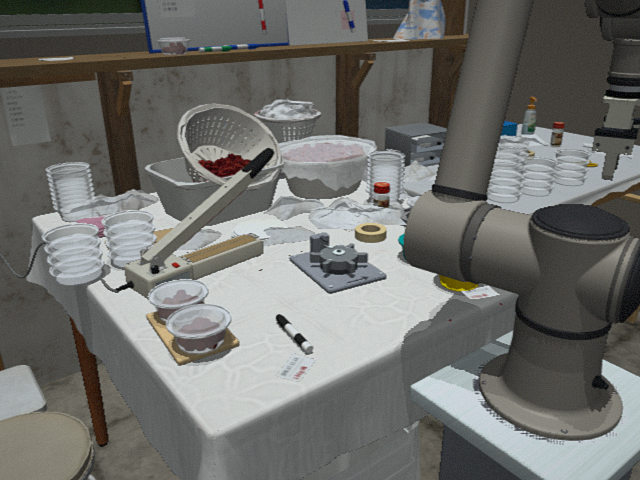

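The top view shows the tray at the right with cups at (472,196), (474,237) and (475,282), and only the middle one looks pinkish. The board at the left has cups at (197,229) and (192,270), both pinkish. The turquoise (406,256) and yellow (397,309) look-alikes are not on the tray. I'll confirm the tray and counter in one enlarged crop.

```bash
python3 - <<'E'
import cv2,numpy as np
im=cv2.imread("pics/top0.png")
a=cv2.resize(im[165:315,435:510],None,fx=4,fy=4,interpolation=3)
b=cv2.resize(im[185:275,295:370],None,fx=6,fy=6,interpolation=3)
c=np.zeros((600,760,3),np.uint8);c[:,:300]=a;c[:540,305:755]=b
cv2.imwrite("pics/crop.png",c)
E
cat > h.py <<'E'
from plant import bot
import numpy as np
def ray(p,uv,z,h=480):
    f=h/2/np.tan(np.radians(p["fovy"])/2);T=p["camera_from_world"];R=T[:3,:3];c=-R.T@T[:3,3]
    d=R.T@np.array([(uv[0]-p["cx"])/f,(uv[1]-p["cy"])/f,1]);return c+d*(z-c[2])/d[2]
def proj(p,X,h=480):
    f=h/2/np.tan(np.radians(p["fovy"])/2);q=p["camera_from_world"]@np.r_[X,1];return f*q[0]/q[2]+p["cx"],f*q[1]/q[2]+p["cy"]
E
```

```text
(no output)
```

View pics/crop.png

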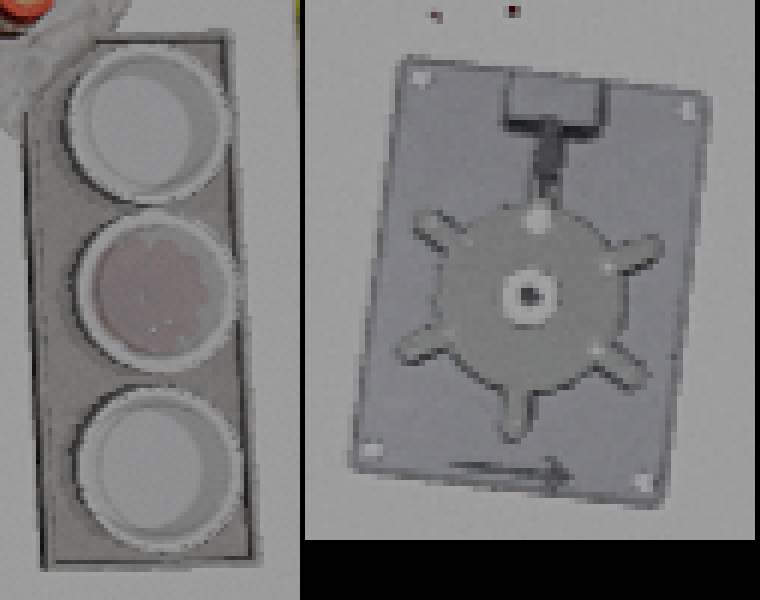

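The crop shows the middle tray cup (155,290) filled with plums and the two others empty. That gives a count of **1** (with two filled cups on the board, it matches three full and two empty). The counter's arrow points to the robot's right.

Run:
```python
from h import *
p=bot.camera_params("top")
g=lambda u,v,z:ray(p,((u-305)/6+295-.4,v/6+185-.4),z)
print("hub",g(529,295,48),"front lug",g(514,434,46), "stud",g(538,222,50))
C=[g(*q,12) for q in((403,57),(708,93),(660,506),(350,467))]
for i in range(4):print(C[i],np.linalg.norm(C[i]-C[i-1]))
ax=(C[0]+C[1]-C[2]-C[3]);psi=np.arctan2(ax[1],ax[0]);e=np.array([np.cos(psi),np.sin(psi),0])
O=np.mean(C,0)-12*e;print("psi",psi,"O",O)
for n,d in (("tape",(399,195,24)),("salt",(440,162,100)),("teal",(406,256,50)),("yellow",(397,309,50))):print(n,ray(p,d[:2],d[2]))
```

```text
hub [550.17021681  -8.84385111  48.        ] front lug [ 4.86331539e+02 -4.17713742e-01  4.60000000e+01] stud [583.72365176 -13.78540854  50.        ]
[668.978402    47.69054854  12.        ] 196.79308536529783
[648.3452159  -97.13617193  12.        ] 146.28912238882083
[452.67433885 -68.66725792  12.        ] 197.7310577266442
[474.32228548  76.61311323  12.        ] 146.88437573685817
psi -0.1459883094925897 O [549.20770913  -8.62929845  12.        ]
tape [ 658.61422327 -202.19646094   24.        ]
salt [ 733.22588243 -304.49257812  100.        ]
teal [ 483.87252158 -211.08657788   50.        ]
yellow [ 340.05222981 -180.99635463   50.        ]
```

```bash
python3 -m pendant '[[[0.44,0.86,0],[0,0,0.43],-1],[[0.44,0.86,0],[0,0,0.43],-1],[[0.44,0.86,0],[0,0,0.43],-1],[[0.44,0.86,0],[0,0,0.43],-1],[[0.44,0.86,0],[0,0,0.43],-1],[[0.44,0.86,0],[0,0,0.43],-1],[[0.44,0.86,0],[0,0,0.43],-1],[[0.44,0.86,0],[0,0,0.43],-1],[[0.44,0.86,0],[0,0,0.43],-1],[[0.44,0.86,0],[0,0,0.43],-1]]'
python3 -m pendant '[[[0.44,0.86,0],[0,0,0.43],-1],[[0.44,0.86,0],[0,0,0.43],-1],[[0.44,0.86,0],[0,0,0.43],-1],[[0.44,0.86,0],[0,0,0.43],-1],[[0.44,0.86,0],[0,0,0.43],-1],[[0.44,0.86,0],[0,0,0.43],-1],[[0.44,0.86,0],[0,0,0.43],-1],[[0.44,0.86,0],[0,0,0.43],-1],[[0.44,0.86,0],[0,0,0.43],-1],[[0,0,0],[0,0,0],-1]]'
python3 - <<'E'
from h import *
import cv2
o=bot.get_obs();p=bot.camera_params("wrist");im=bot.capture("wrist")
print(o["time"],o["tool_pos"],o["tcp_rot"],o["grip_width"])
e=np.array([np.cos(-.146),np.sin(-.146),0]);l=np.array([-e[1],e[0],0]);O=np.array([549.7,-8.7,0])
for d,s,z in((0,0,46),(-60,0,46),(36,0,51),(-88,75,12),(-88,-75,12)):
    u,v=proj(p,O+d*e+s*l+[0,0,z]);print(d,s,u,v); cv2.drawMarker(im,(int(np.clip(u,-99,999)),int(np.clip(v,-99,999))),(0,0,255),0,12,1)
cv2.imwrite("pics/w1.png",im)
E
```

```text
time: 0.93
tool_pos: [334.2, -225.2, 217.6]
tcp_rot: [-3.141, -0.0, 0.913]
contact_force: [0.5, -0.4, 0.6]
grip_width: 30.0
finger_force: 0.0
time: 1.77
tool_pos: [454.1, 9.2, 217.4]
tcp_rot: [3.141, -0.002, 1.381]
contact_force: [-1.7, -0.8, -0.2]
grip_width: 0.3
finger_force: 0.0
1.7667 [454.06695822   9.22126149 217.43668006] [ 3.14140030e+00 -1.64381938e-03  1.38130794e+00] 0.3351953390667216
0 0 420.15252442502515 217.463294350424
-60 0 357.0751636686888 220.12474583235178
36 0 460.0950852449567 216.93672587491858
-88 75 324.08223937782725 139.91639626905805
-88 -75 329.36439565646793 281.3407130631071
```

View pics/w1.png

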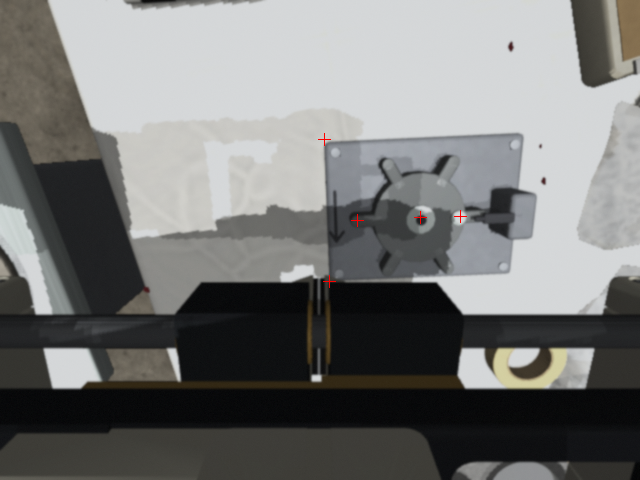

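The predicted points fall on the hub (420,217), the front lug (357,220) and the plate corners (324,140) and (329,281), so the pose is confirmed. Next I descend in front of the left gap.

```bash
python3 -m pendant '[[[0.17,0.25,0],[0,0,0.12],-1],[[0.17,0.25,0],[0,0,0.12],-1],[[0.17,0.25,0],[0,0,0.12],-1],[[0,0,-0.9],[0,0,0],-1],[[0,0,-0.9],[0,0,0],-1],[[0,0,-0.9],[0,0,0],-1],[[0,0,-0.9],[0,0,0],-1],[[0,0,-0.9],[0,0,0],-1],[[0,0,-0.9],[0,0,0],-1],[[0,0,-0.35],[0,0,0],-1]]'
python3 - <<'E'
from h import *
import cv2
o=bot.get_obs();e=np.array([np.cos(-.146),np.sin(-.146),0]);l=np.array([-e[1],e[0],0]);d=o["tool_pos"]-[549.7,-8.7,0]
print(o["tool_pos"],o["tcp_rot"],"counter frame",d@e,d@l,o["contact_force"])
E
```

```text
time: 2.65
tool_pos: [466.4, 28.0, 42.2]
tcp_rot: [-3.137, 0.0, 1.418]
contact_force: [0.2, 0.1, 0.1]
grip_width: 0.6
finger_force: 0.0
[466.42478617  28.0034371   42.18845763] [-3.13708013e+00  2.52369061e-04  1.41780523e+00] counter frame -87.72892647390287 24.197912981054152 [0.21092793 0.10268528 0.09609814]
```

```bash
python3 -m pendant '[[[0,0,0.1],[0,0,0],-1],[[0.15,0,0],[0,0,0],-1],[[0.15,0,0],[0,0,0],-1],[[0.15,0,0],[0,0,0],-1],[[0.15,0,0],[0,0,0],-1],[[0.14,0,0],[0,0,0],-1],[[0,0,0],[0,0,0],-1],[[0,0,0],[0,0,0],-1],[[0,0,0],[0,0,0],-1],[[0,0,0],[0,0,0],-1]]'
cat > s.py <<'E'
from h import *
import cv2,sys
p=bot.camera_params("wrist");o=bot.get_obs();e=np.array([np.cos(-.146),np.sin(-.146),0]);l=np.array([-e[1],e[0],0]);d=o["tool_pos"]-[549.7,-8.7,0]
print(o["tool_pos"],"counter frame",d@e,d@l,o["contact_force"])
if len(sys.argv)>1: cv2.imwrite(f"pics/{sys.argv[1]}.png",bot.capture("wrist"))
E
python3 s.py w2
```

```text
time: 3.48
tool_pos: [490.0, 28.1, 48.2]
tcp_rot: [-3.141, 0.0, 1.418]
contact_force: [-0.2, 0.3, -0.3]
grip_width: 0.5
finger_force: 0.0
[489.97149494  28.09947124  48.23009437] counter frame -64.44670428307558 27.718544476128645 [-0.23189035  0.31250948 -0.26519329]
```

View pics/w2.png

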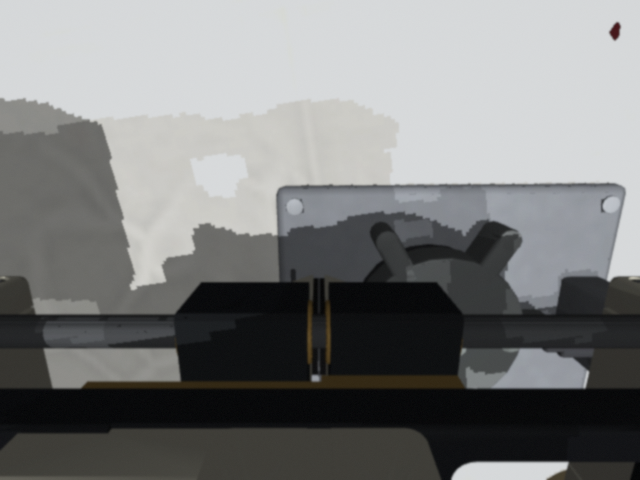

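The wrist view shows the lugs at (380,235) and (500,235) unmoved and the finger in the left gap, with no contact. I'll push most of the way, then check.

```bash
python3 -m pendant '[[[-0.08,0,-0.1],[0,0,0],-1],[[-0.02,-0.13,0],[0,0,0],-1],[[-0.02,-0.13,0],[0,0,0],-1],[[-0.02,-0.13,0],[0,0,0],-1],[[-0.02,-0.13,0],[0,0,0],-1],[[-0.02,-0.13,0],[0,0,0],-1],[[-0.02,-0.13,0],[0,0,0],-1],[[-0.02,-0.13,0],[0,0,0],-1],[[-0.02,-0.13,0],[0,0,0],-1],[[0,0,0],[0,0,0],-1]]'
python3 s.py
```

```text
time: 4.37
tool_pos: [483.0, -3.9, 45.3]
tcp_rot: [3.141, 0.0, 1.418]
contact_force: [1.5, -0.9, -0.7]
grip_width: 0.5
finger_force: 0.0
[483.00124109  -3.85585907  45.25373017] counter frame -66.69388004011846 -4.910855997826034 [ 1.47291199 -0.88983616 -0.65182319]
```

```bash
python3 -m pendant '[[[-0.015,-0.1,0],[0,0,0],-1],[[-0.015,-0.1,0],[0,0,0],-1],[[0,-0.1,0],[0,0,0],-1],[[0,-0.1,0],[0,0,0],-1],[[0,-0.1,0],[0,0,0],-1],[[0,0,0],[0,0,0],-1],[[0,0,0],[0,0,0],-1],[[0,0,0],[0,0,0],-1],[[0,0,0],[0,0,0],-1],[[0,0,0],[0,0,0],-1]]'
python3 s.py w3
python3 -c "
from plant import bot;import cv2
i=bot.capture('top');cv2.imwrite('pics/t3.png',cv2.resize(i[175:285,285:380],None,fx=5,fy=5,interpolation=3))"
```

```text
time: 5.2
tool_pos: [482.1, -18.0, 45.2]
tcp_rot: [3.142, 0.0, 1.419]
contact_force: [-0.4, -0.7, 0.6]
grip_width: -0.1
finger_force: 0.0
[482.13322162 -18.00297995  45.23555721] counter frame -65.49451507244638 -19.033745597588712 [-0.42199712 -0.69362708  0.55266402]
```

View pics/w3.png

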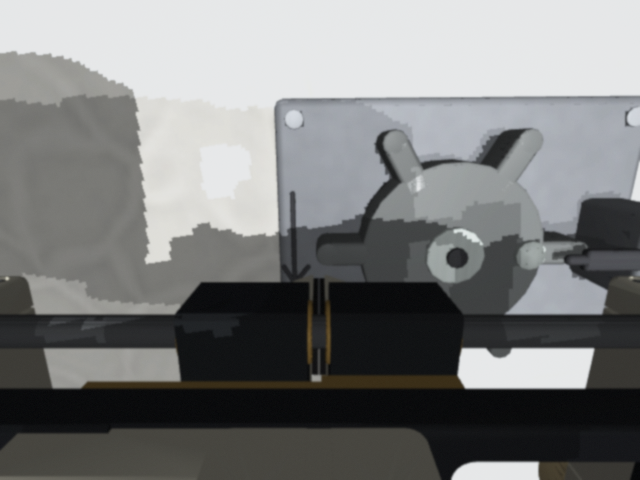

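Run:
```python
from h import *
p=bot.camera_params("wrist");o=bot.get_obs();e=np.array([np.cos(-.146),np.sin(-.146),0]);l=np.array([-e[1],e[0],0])
print("tip",proj(p,o["tool_pos"]-[0,0,17]))
for a in range(0,360,60):
    r=np.radians(a);print(a,proj(p,np.array([549.7,-8.7,46])+60*(np.cos(r)*e+np.sin(r)*l)))
for a in (0,60): r=np.radians(a);print("stud",a,proj(p,np.array([549.7,-8.7,51])+36*(np.cos(r)*e+np.sin(r)*l)))
```

```text
tip (np.float64(317.8838163230945), np.float64(276.911292684314))
0 (np.float64(579.7499869166666), np.float64(251.75052297861515))
60 (np.float64(533.6200950536933), np.float64(139.50841527152505))
120 (np.float64(397.4363551995571), np.float64(140.28195454791435))
180 (np.float64(329.0751085021275), np.float64(253.1666815136829))
240 (np.float64(386.8851656697009), np.float64(348.7415495090154))
300 (np.float64(502.9765516805842), np.float64(348.0887460463126))
stud 0 (np.float64(535.6649520938272), np.float64(255.24993485842512))
stud 60 (np.float64(505.83038099775956), np.float64(188.38175881572306))
```

View pics/t3.png

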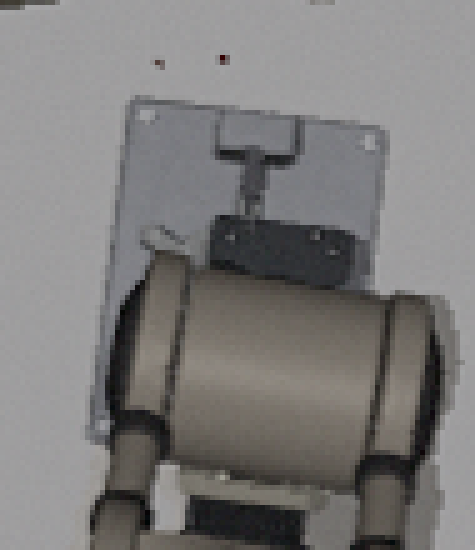

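Run:
```python
import cv2,numpy as np
c=np.zeros((600,800,3),np.uint8)
a=cv2.convertScaleAbs(cv2.resize(cv2.imread("pics/w3.png")[110:370,300:600],None,fx=1.7,fy=1.7,interpolation=3),alpha=1.5)
# w1 has been marked already; still fine for comparison
b=cv2.convertScaleAbs(cv2.resize(cv2.imread("pics/w1.png")[140:290,340:545],None,fx=1.4,fy=1.4,interpolation=3),alpha=1.3)
c[:a.shape[0],:a.shape[1]]=a;c[:b.shape[0],510:510+b.shape[1]]=b
t=cv2.imread("pics/top0.png")[210:260,310:355];t=cv2.resize(t,None,fx=6,fy=6,interpolation=3);c[250:550,515:785]=t
cv2.imwrite("pics/z.png",c)
```

```text
(no output)
```

View pics/z.png

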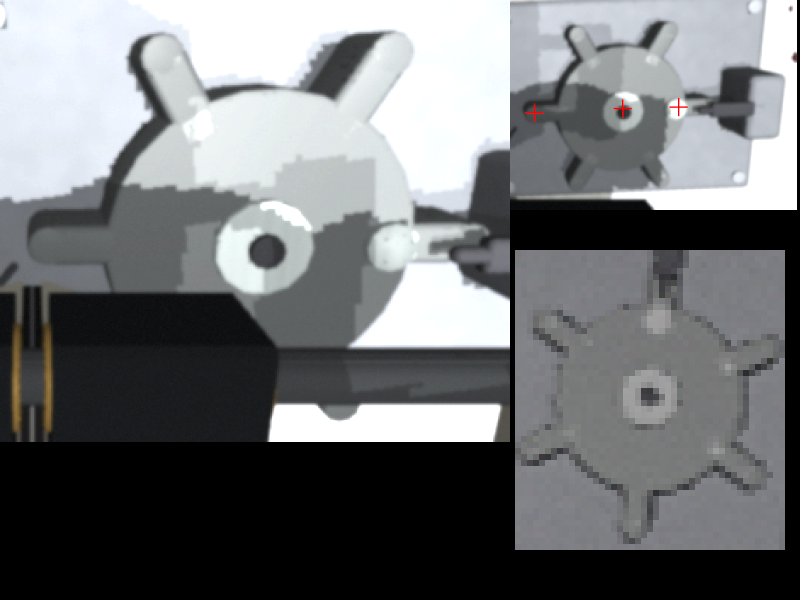

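The stud is still at the pointer and the front lug is still at 180°. The fingertips are only about 8 mm thick along the closing line, so they slipped past the lug's round end and the wheel sprang back to 0. I'll back out to the front, go round to the left gap and enter about 11 mm deeper.

```bash
python3 -m pendant '[[[-0.53,0.08,0],[0,0,0],-1],[[-0.53,0.08,0],[0,0,0],-1],[[0,0,0],[0,0,0],-1],[[0,0,0],[0,0,0],-1],[[0.07,0.5,0],[0,0,0],-1],[[0.07,0.5,0],[0,0,0],-1],[[0.07,0.5,0],[0,0,0],-1],[[0,0,0],[0,0,0],-1],[[0,0,0],[0,0,0],-1],[[0,0,0],[0,0,0],-1]]'
python3 s.py
```

```text
time: 6.13
tool_pos: [457.2, 31.3, 45.3]
tcp_rot: [3.141, 0.0, 1.419]
contact_force: [0.4, -0.3, -0.2]
grip_width: 0.6
finger_force: 0.0
[457.22841397  31.31936038  45.27918933] counter frame -97.30986442743716 26.140652525807624 [ 0.38672956 -0.26698516 -0.21981802]
```

```bash
python3 -m pendant '[[[0.2,-0.03,0],[0,0,0],-1],[[0.2,-0.03,0],[0,0,0],-1],[[0.2,-0.03,0],[0,0,0],-1],[[0.2,-0.03,0],[0,0,0],-1],[[0.2,-0.03,0],[0,0,0],-1],[[0.2,-0.03,0],[0,0,0],-1],[[0.2,-0.03,0],[0,0,0],-1],[[0,0,0],[0,0,0],-1],[[0,0,0],[0,0,0],-1],[[0,0,0],[0,0,0],-1]]'
python3 s.py
```

```text
time: 6.97
tool_pos: [498.3, 25.5, 45.1]
tcp_rot: [-3.141, 0.0, 1.418]
contact_force: [-0.2, 0.3, -0.7]
grip_width: 0.1
finger_force: 0.0
[498.28558526  25.45873666  45.09262959] counter frame -55.83688925317292 26.31545423283193 [-0.1684535   0.28530625 -0.67839244]
```

```bash
python3 -m pendant '[[[-0.02,-0.13,0],[0,0,0],-1],[[-0.02,-0.13,0],[0,0,0],-1],[[-0.02,-0.13,0],[0,0,0],-1],[[-0.02,-0.13,0],[0,0,0],-1],[[-0.02,-0.13,0],[0,0,0],-1],[[-0.02,-0.13,0],[0,0,0],-1],[[-0.02,-0.13,0],[0,0,0],-1],[[-0.01,-0.1,0],[0,0,0],-1],[[0,0,0],[0,0,0],-1],[[0,0,0],[0,0,0],-1]]'
python3 s.py
```

```text
time: 7.8
tool_pos: [494.1, -5.1, 45.2]
tcp_rot: [3.142, -0.0, 1.418]
contact_force: [0.7, -0.5, 0.0]
grip_width: 0.5
finger_force: 0.0
[494.14984559  -5.10781195  45.23153683] counter frame -55.481750008881306 -4.527569497995425 [ 0.69490482 -0.49954269  0.01405099]
```

```bash
python3 s.py w4
```

```text
[494.14984559  -5.10781195  45.23153683] counter frame -55.481750008881306 -4.527569497995425 [ 0.69490482 -0.49954269  0.01405099]
```

View pics/w4.png

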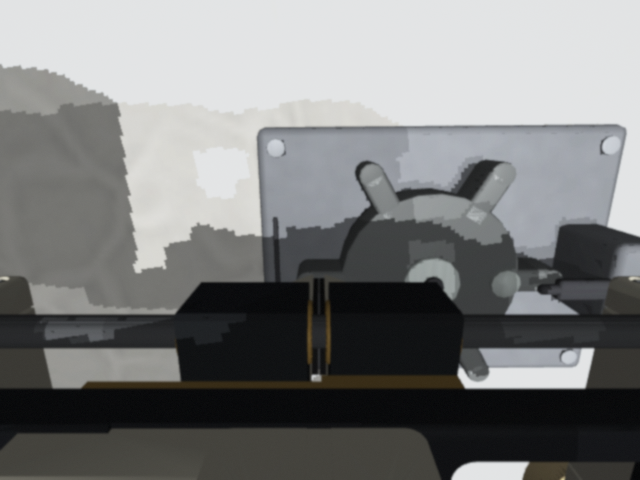

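Run:
```python
from h import *
p=bot.camera_params("wrist");o=bot.get_obs();e=np.array([np.cos(-.146),np.sin(-.146),0]);l=np.array([-e[1],e[0],0])
for z in(0,17,-30,-60): print("tip",z,*[tuple(np.round(proj(p,o["tool_pos"]-[0,0,z]+a*e+b*l))) for a,b in((0,0),(4,9.5),(-4,9.5),(4,-9.5))])
print(p["camera_from_world"])
for da in(0,10,20):
  for a in range(0,360,60):
    r=np.radians(a+da);print(da,a,np.round(proj(p,np.array([549.7,-8.7,46])+60*(np.cos(r)*e+np.sin(r)*l))))
```

```text
tip 0 (np.float64(318.0), np.float64(290.0)) (np.float64(326.0), np.float64(271.0)) (np.float64(310.0), np.float64(272.0)) (np.float64(326.0), np.float64(307.0))
tip 17 (np.float64(318.0), np.float64(277.0)) (np.float64(325.0), np.float64(260.0)) (np.float64(310.0), np.float64(260.0)) (np.float64(325.0), np.float64(293.0))
tip -30 (np.float64(318.0), np.float64(318.0)) (np.float64(327.0), np.float64(297.0)) (np.float64(308.0), np.float64(297.0)) (np.float64(327.0), np.float64(339.0))
tip -60 (np.float64(318.0), np.float64(361.0)) (np.float64(330.0), np.float64(336.0)) (np.float64(305.0), np.float64(336.0)) (np.float64(330.0), np.float64(385.0))
[[ 9.88487681e-01 -1.51294773e-01  1.41311979e-03 -4.89573860e+02]
 [-1.46226987e-01 -9.52895302e-01  2.65722057e-01  8.02951604e+01]
 [-3.88558029e-02 -2.62869616e-01 -9.64048646e-01  2.40717889e+02]
 [ 0.00000000e+00  0.00000000e+00  0.00000000e+00  1.00000000e+00]]
0 0 [554. 280.]
0 60 [507. 173.]
0 120 [374. 174.]
0 180 [309. 282.]
0 240 [367. 373.]
0 300 [480. 373.]
10 0 [555. 260.]
10 60 [487. 163.]
10 120 [354. 188.]
10 180 [311. 301.]
10 240 [384. 381.]
10 300 [498. 363.]
20 0 [553. 240.]
20 60 [465. 157.]
20 120 [338. 204.]
20 180 [316. 320.]
20 240 [403. 385.]
20 300 [514. 350.]
```

The wheel is still at 0: the lugs are at (370,172) and (502,172) and the stud at (505,284). The finger overlaps the front lug in plan, with no force on it. The visible fingertip edge at row 278, where 260 was expected, suggests the closed tips end higher than stated and pass over the lugs. I'll go back to the left gap and lower while watching the force.

```bash
python3 -m pendant '[[[0.04,0.26,0],[0,0,0],-1],[[0.04,0.26,0],[0,0,0],-1],[[0.04,0.26,0],[0,0,0],-1],[[0.02,0.26,0],[0,0,0],-1],[[0,0,0],[0,0,0],-1],[[0,0,0],[0,0,0],-1],[[0,0,-0.1],[0,0,0],-1],[[0,0,-0.1],[0,0,0],-1],[[0,0,-0.1],[0,0,0],-1],[[0,0,0],[0,0,0],-1]]'
python3 s.py
python3 -m pendant '[[[0,0,0],[0,0,0],-1],[[0,0,-0.05],[0,0,0],-1],[[0,0,-0.05],[0,0,0],-1],[[0,0,0],[0,0,0],-1],[[0,0,0],[0,0,0],-1],[[0,0,0],[0,0,0],-1],[[0,0,0],[0,0,0],-1],[[0,0,0],[0,0,0],-1],[[0,0,0],[0,0,0],-1],[[0,0,0],[0,0,0],-1]]'
python3 s.py
```

```text
time: 8.68
tool_pos: [497.8, 26.0, 35.5]
tcp_rot: [-3.14, 0.0, 1.418]
contact_force: [0.3, -0.6, 0.0]
grip_width: 0.5
finger_force: 0.0
[497.81496551  26.0369782   35.45622973] counter frame -56.38662569808167 26.819077180655476 [ 0.28559132 -0.60800682  0.04658815]
time: 9.52
tool_pos: [498.4, 26.3, 33.3]
tcp_rot: [3.141, 0.0, 1.418]
contact_force: [0.7, -0.0, 0.3]
grip_width: 0.3
finger_force: 0.0
[498.37826994  26.25884426  33.27565817] counter frame -55.86159180057111 27.120533358134853 [ 0.66819016 -0.04606952  0.32661821]
```

```bash
python3 -m pendant '[[[0,0,-0.05],[0,0,0],-1],[[0,0,-0.05],[0,0,0],-1],[[0,0,-0.05],[0,0,0],-1],[[0,0,0],[0,0,0],-1],[[0,0,0],[0,0,0],-1],[[0,0,0],[0,0,0],-1],[[0,0,0],[0,0,0],-1],[[0,0,0],[0,0,0],-1],[[0,0,0],[0,0,0],-1],[[0,0,0],[0,0,0],-1]]'
python3 s.py
python3 -c "
from plant import bot
print(bot.get_obs()['moment'])"
```

```text
time: 10.35
tool_pos: [498.4, 26.3, 28.8]
tcp_rot: [3.141, 0.0, 1.418]
contact_force: [0.4, 0.5, 0.6]
grip_width: 0.6
finger_force: 0.0
[498.37698402  26.27566537  28.77382766] counter frame -55.865311205475 27.136988430096064 [0.39804143 0.53928314 0.57164913]
[-0.01653821 -0.08796047 -0.03324575]
```

```bash
python3 -m pendant '[[[0,0,-0.05],[0,0,0],-1],[[0,0,-0.05],[0,0,0],-1],[[0,0,0],[0,0,0],-1],[[0,0,0],[0,0,0],-1],[[0,0,0],[0,0,0],-1],[[0,0,0],[0,0,0],-1],[[0,0,0],[0,0,0],-1],[[0,0,0],[0,0,0],-1],[[0,0,0],[0,0,0],-1],[[0,0,0],[0,0,0],-1]]'
python3 s.py
```

```text
time: 11.18
tool_pos: [498.4, 26.3, 25.8]
tcp_rot: [3.141, 0.0, 1.418]
contact_force: [0.3, -0.0, 0.2]
grip_width: 0.2
finger_force: 0.0
[498.38137296  26.27056752  25.76749354] counter frame -55.86022731249325 27.132583328277846 [ 0.25335054 -0.03055549  0.22053123]
```

The supposed tip would now be at 8.8 mm, below the plate's top at 12 mm, yet there is no contact. So the closed tips really are shorter than stated. They should now be level with the lugs, so I'll push gently.

```bash
python3 -m pendant '[[[-0.02,-0.13,0],[0,0,0],-1],[[-0.02,-0.13,0],[0,0,0],-1],[[-0.02,-0.13,0],[0,0,0],-1],[[-0.02,-0.13,0],[0,0,0],-1],[[-0.02,-0.13,0],[0,0,0],-1],[[0,0,0],[0,0,0],-1],[[0,0,0],[0,0,0],-1],[[0,0,0],[0,0,0],-1],[[0,0,0],[0,0,0],-1],[[0,0,0],[0,0,0],-1]]'
python3 s.py w5
```

```text
time: 12.02
tool_pos: [493.3, 7.2, 25.7]
tcp_rot: [-3.137, -0.001, 1.418]
contact_force: [-6.3, 4.5, 5.5]
grip_width: 0.5
finger_force: 4.8
[493.25797319   7.23010561  25.71254832] counter frame -58.159076943266314 7.549332695341382 [-6.29130175  4.54585977  5.53926589]
```

```bash
cat > ang.py <<'E'
# wheel angle: correlate lug pattern (r 48..64, z 46) with 6-fold template over visible angles, plus stud brightness r=36
from h import *
import cv2,sys
def ang(im,p,show=False):
    e=np.array([np.cos(-.146),np.sin(-.146),0]);l=np.array([-e[1],e[0],0]);A=np.arange(-10,150,1.)
    g=cv2.GaussianBlur(cv2.cvtColor(im,cv2.COLOR_BGR2GRAY),(3,3),0).astype(np.float32)
    def samp(r,z):
        q=[proj(p,np.array([549.7,-8.7,z])+r*(np.cos(a)*e+np.sin(a)*l)) for a in np.radians(A)]
        q=np.array(q,np.float32);return cv2.remap(g,q[None,:,0],q[None,:,1],1)[0]
    L=np.mean([samp(r,46) for r in range(50,63,3)],0);S=np.mean([samp(r,51) for r in(33,36,39)],0)
    return A,L,S
if __name__=="__main__":
    p=bot.camera_params("wrist");im=cv2.imread(f"pics/{sys.argv[1]}.png")
    A,L,S=ang(im,p)
    print("lug",dict(zip(A[::5].astype(int),L[::5].astype(int))));print("stud",dict(zip(A[::5].astype(int),S[::5].astype(int))))
E
python3 ang.py w5
```

```text
lug {np.int64(-10): np.int64(46), np.int64(-5): np.int64(52), np.int64(0): np.int64(42), np.int64(5): np.int64(68), np.int64(10): np.int64(145), np.int64(15): np.int64(126), np.int64(20): np.int64(44), np.int64(25): np.int64(92), np.int64(30): np.int64(158), np.int64(35): np.int64(164), np.int64(40): np.int64(165), np.int64(45): np.int64(166), np.int64(50): np.int64(166), np.int64(55): np.int64(168), np.int64(60): np.int64(170), np.int64(65): np.int64(169), np.int64(70): np.int64(144), np.int64(75): np.int64(155), np.int64(80): np.int64(41), np.int64(85): np.int64(38), np.int64(90): np.int64(99), np.int64(95): np.int64(167), np.int64(100): np.int64(169), np.int64(105): np.int64(160), np.int64(110): np.int64(141), np.int64(115): np.int64(117), np.int64(120): np.int64(106), np.int64(125): np.int64(81), np.int64(130): np.int64(88), np.int64(135): np.int64(74), np.int64(140): np.int64(64), np.int64(145): np.int64(66)}
stud {np.int64(-10): np.int64(42), np.int64(-5): np.int64(53), np.int64(0): np.int64(48), np.int64(5): np.int64(40), np.int64(10): np.int64(57), np.int64(15): np.int64(129), np.int64(20): np.int64(113), np.int64(25): np.int64(72), np.int64(30): np.int64(64), np.int64(35): np.int64(61), np.int64(40): np.int64(62), np.int64(45): np.int64(62), np.int64(50): np.int64(62), np.int64(55): np.int64(62), np.int64(60): np.int64(65), np.int64(65): np.int64(78), np.int64(70): np.int64(73), np.int64(75): np.int64(69), np.int64(80): np.int64(75), np.int64(85): np.int64(65), np.int64(90): np.int64(64), np.int64(95): np.int64(69), np.int64(100): np.int64(71), np.int64(105): np.int64(71), np.int64(110): np.int64(71), np.int64(115): np.int64(71), np.int64(120): np.int64(64), np.int64(125): np.int64(63), np.int64(130): np.int64(63), np.int64(135): np.int64(63), np.int64(140): np.int64(48), np.int64(145): np.int64(25)}
```

Run:
```python
from plant import bot
import cv2,numpy as np
s=bot.capture("scene");a=cv2.imread("pics/w5.png")
c=np.zeros((600,800,3),np.uint8)
sc=cv2.convertScaleAbs(cv2.resize(s[180:320,270:410],None,fx=3.5,fy=3.5,interpolation=3)[:,:390],alpha=1.4)
c[:490,:390]=sc
w=cv2.convertScaleAbs(cv2.resize(a[150:400,220:600],None,fx=1.07,fy=1.07,interpolation=3),alpha=1.8)
c[:w.shape[0],393:393+w.shape[1]]=w
t=a[250:400,260:400];t=cv2.convertScaleAbs(cv2.resize(t,None,fx=2.1,fy=2.1,interpolation=3),alpha=3)
c[275:275+t.shape[0],400:400+t.shape[1]]=t
cv2.imwrite("pics/z2.png",c)
```

View pics/z2.png

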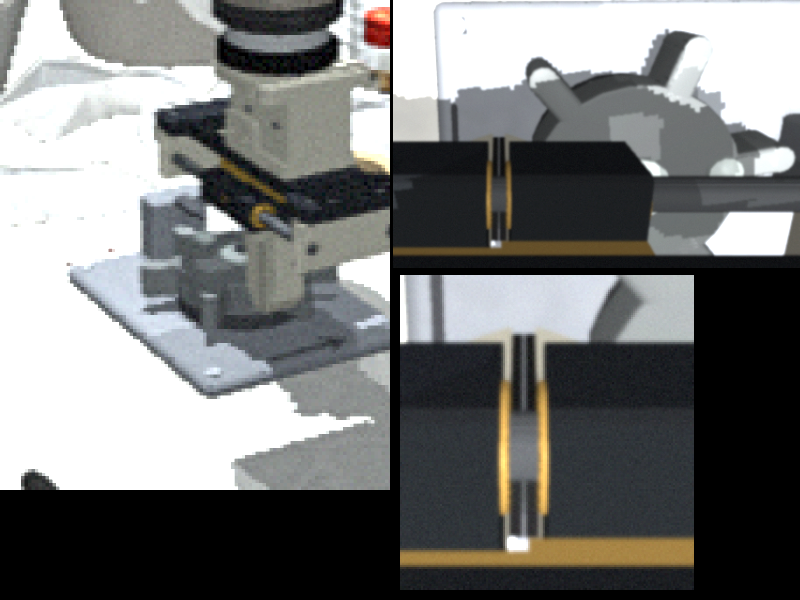

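Run:
```python
from h import *
p=bot.camera_params("scene");o=bot.get_obs();e=np.array([np.cos(-.146),np.sin(-.146),0]);l=np.array([-e[1],e[0],0])
for z in(17,8,0,-8,-15):
  print(z,*[tuple(np.round((np.array(proj(p,o["tool_pos"]-[0,0,z]+a*e+b*l))-[270,180])*3.5)) for a,b in((19,9.5),(19,-9.5),(-19,9.5),(-19,-9.5))])
print(o["contact_force"],o["tool_pos"])
```

```text
17 (np.float64(245.0), np.float64(335.0)) (np.float64(271.0), np.float64(329.0)) (np.float64(276.0), np.float64(359.0)) (np.float64(302.0), np.float64(352.0))
8 (np.float64(245.0), np.float64(322.0)) (np.float64(271.0), np.float64(316.0)) (np.float64(276.0), np.float64(346.0)) (np.float64(302.0), np.float64(339.0))
0 (np.float64(245.0), np.float64(311.0)) (np.float64(271.0), np.float64(305.0)) (np.float64(276.0), np.float64(334.0)) (np.float64(302.0), np.float64(328.0))
-8 (np.float64(245.0), np.float64(300.0)) (np.float64(271.0), np.float64(293.0)) (np.float64(276.0), np.float64(323.0)) (np.float64(303.0), np.float64(316.0))
-15 (np.float64(245.0), np.float64(290.0)) (np.float64(271.0), np.float64(283.0)) (np.float64(276.0), np.float64(313.0)) (np.float64(303.0), np.float64(306.0))
[-6.53247665  4.48739966  8.05028194] [493.26239592   7.23156936  25.70660298]
```

The scene crop shows the closed fingers (38 mm thick, beige) with their tips at about z = 40 mm, just catching the lug root and the disc; the wheel is forward about 15°. I'll ease out radially off the disc, then lower so the tip fully overlaps the lug.

```bash
python3 -m pendant '[[[-0.1,0.02,0],[0,0,0],-1],[[-0.1,0.02,0],[0,0,0],-1],[[-0.1,0.02,0],[0,0,0],-1],[[0,0,0],[0,0,0],-1],[[0,0,0],[0,0,0],-1],[[0,0,0],[0,0,0],-1],[[0,0,0],[0,0,0],-1],[[0,0,0],[0,0,0],-1],[[0,0,0],[0,0,0],-1],[[0,0,0],[0,0,0],-1]]'
python3 s.py w6; python3 ang.py w6 | grep stud
```

```text
time: 12.95
tool_pos: [486.2, 8.6, 25.7]
tcp_rot: [-3.141, 0.0, 1.418]
contact_force: [-0.4, 2.6, 1.2]
grip_width: 0.6
finger_force: 1.4
[486.22478581   8.60630913  25.70356242] counter frame -65.31765032062103 7.887693474182912 [-0.42215861  2.6008761   1.15038736]
stud {np.int64(-10): np.int64(48), np.int64(-5): np.int64(53), np.int64(0): np.int64(49), np.int64(5): np.int64(41), np.int64(10): np.int64(63), np.int64(15): np.int64(157), np.int64(20): np.int64(124), np.int64(25): np.int64(75), np.int64(30): np.int64(79), np.int64(35): np.int64(80), np.int64(40): np.int64(75), np.int64(45): np.int64(68), np.int64(50): np.int64(62), np.int64(55): np.int64(62), np.int64(60): np.int64(63), np.int64(65): np.int64(63), np.int64(70): np.int64(80), np.int64(75): np.int64(132), np.int64(80): np.int64(101), np.int64(85): np.int64(83), np.int64(90): np.int64(81), np.int64(95): np.int64(69), np.int64(100): np.int64(69), np.int64(105): np.int64(70), np.int64(110): np.int64(74), np.int64(115): np.int64(78), np.int64(120): np.int64(78), np.int64(125): np.int64(84), np.int64(130): np.int64(72), np.int64(135): np.int64(65), np.int64(140): np.int64(46), np.int64(145): np.int64(22)}
```

```bash
python3 -m pendant '[[[0,0,-0.1],[0,0,0],-1],[[0,0,-0.1],[0,0,0],-1],[[0,0,0],[0,0,0],-1],[[-0.015,-0.1,0],[0,0,0],-1],[[-0.015,-0.1,0],[0,0,0],-1],[[-0.015,-0.1,0],[0,0,0],-1],[[-0.015,-0.1,0],[0,0,0],-1],[[0,0,0],[0,0,0],-1],[[0,0,0],[0,0,0],-1],[[0,0,0],[0,0,0],-1]]'
python3 s.py w7; python3 ang.py w7 | grep stud|sed 's/np.int64//g'
```

```text
time: 13.83
tool_pos: [484.3, -3.7, 19.7]
tcp_rot: [-3.141, 0.0, 1.418]
contact_force: [0.8, 0.7, 0.4]
grip_width: 0.1
finger_force: 0.2
[484.31986649  -3.74690562  19.7075721 ] counter frame -65.40513435208955 -4.611225634791947 [0.75769008 0.67413997 0.39380028]
stud {(-10): (43), (-5): (38), (0): (133), (5): (134), (10): (103), (15): (112), (20): (149), (25): (159), (30): (150), (35): (118), (40): (79), (45): (98), (50): (94), (55): (109), (60): (127), (65): (129), (70): (129), (75): (129), (80): (133), (85): (158), (90): (170), (95): (161), (100): (154), (105): (152), (110): (127), (115): (105), (120): (91), (125): (71), (130): (67), (135): (67), (140): (67), (145): (67)}
```

```bash
python3 -m pendant '[[[-0.015,-0.1,0],[0,0,0],-1],[[-0.015,-0.1,0],[0,0,0],-1],[[-0.015,-0.1,0],[0,0,0],-1],[[0,0,0],[0,0,0],-1],[[0,0,0],[0,0,0],-1],[[0,0,0],[0,0,0],-1],[[0,0,0],[0,0,0],-1],[[0,0,0],[0,0,0],-1],[[0,0,0],[0,0,0],-1],[[0,0,0],[0,0,0],-1]]'
python3 s.py w8; python3 ang.py w8 |sed 's/np.int64//g'
```

```text
time: 14.72
tool_pos: [483.2, -12.7, 19.7]
tcp_rot: [3.142, 0.0, 1.418]
contact_force: [-0.7, -4.9, 0.0]
grip_width: 0.8
finger_force: 2.1
[483.16726525 -12.65153991  19.74664997] counter frame -65.25001018585775 -13.588805369803174 [-0.68256437 -4.87420018  0.0397826 ]
lug {(-10): (104), (-5): (91), (0): (68), (5): (40), (10): (53), (15): (84), (20): (100), (25): (121), (30): (173), (35): (175), (40): (175), (45): (176), (50): (168), (55): (155), (60): (150), (65): (71), (70): (94), (75): (123), (80): (175), (85): (185), (90): (186), (95): (185), (100): (186), (105): (186), (110): (178), (115): (151), (120): (145), (125): (42), (130): (159), (135): (149), (140): (149), (145): (147)}
stud {(-10): (109), (-5): (147), (0): (146), (5): (109), (10): (74), (15): (91), (20): (109), (25): (119), (30): (141), (35): (153), (40): (145), (45): (137), (50): (197), (55): (229), (60): (233), (65): (226), (70): (124), (75): (155), (80): (156), (85): (157), (90): (157), (95): (158), (100): (159), (105): (160), (110): (161), (115): (159), (120): (160), (125): (155), (130): (141), (135): (93), (140): (72), (145): (69)}
```

It snapped over: the stud is at about 58°, with the following lug resting on the finger's back. I'll ease 4 mm right, withdraw forward and lift.

```bash
python3 -m pendant '[[[-0.02,-0.13,0],[0,0,0],-1],[[0,0,0],[0,0,0],-1],[[-0.3,0.04,0],[0,0,0],-1],[[-0.4,0.06,0],[0,0,0],-1],[[-0.4,0.06,0],[0,0,0],-1],[[-0.4,0.06,0],[0,0,0],-1],[[0,0,0.5],[0,0,0],-1],[[0,0,0.9],[0,0,0],-1],[[0,0,0.9],[0,0,0],-1],[[0,0,0.9],[0,0,0],-1]]'
python3 -m pendant '[[[0,0,0.9],[0,0,0],-1],[[0,0,0.9],[0,0,0],-1],[[0,0.4,0],[0,0,0],-1],[[0,0.4,0],[0,0,0],-1],[[0,0.4,0],[0,0,0],-1],[[0,0,0],[0,0,0],-1],[[0,0,0],[0,0,0],-1],[[0,0,0],[0,0,0],-1],[[0,0,0],[0,0,0],-1],[[0,0,0],[0,0,0],-1]]'
python3 s.py w9; python3 ang.py w9 |sed 's/np.int64//g'
python3 - <<'E'
import cv2;from h import *
p=bot.camera_params("wrist");im=cv2.imread("pics/w9.png");e=np.array([np.cos(-.146),np.sin(-.146),0]);l=np.array([-e[1],e[0],0])
g=cv2.cvtColor(im,6).astype(int)
for a in range(-180,180,15):
    q=[proj(p,np.array([549.7,-8.7,51])+r*(np.cos(t)*e+np.sin(t)*l)) for r in(34,36,38) for t in np.radians([a-3,a,a+3])]
    v=[g[int(y+.5),int(x+.5)] if 0<=x<639 and 0<=y<479 else -1 for x,y in q];print(a,int(np.mean(v)),end="; ")
E
```

```text
time: 15.6
tool_pos: [436.2, -9.0, 116.6]
tcp_rot: [-3.14, -0.001, 1.419]
contact_force: [1.1, -0.7, 0.3]
grip_width: 0.2
finger_force: 0.0
time: 16.43
tool_pos: [437.5, 25.8, 169.6]
tcp_rot: [-3.141, 0.0, 1.418]
contact_force: [-0.2, -0.9, 0.4]
grip_width: 0.5
finger_force: 0.0
[437.47906105  25.83323107 169.58578353] counter frame -116.05097005472614 17.839717927950463 [-0.24529982 -0.87645941  0.36610776]
lug {(-10): (145), (-5): (76), (0): (57), (5): (81), (10): (81), (15): (125), (20): (148), (25): (149), (30): (149), (35): (151), (40): (151), (45): (151), (50): (154), (55): (138), (60): (141), (65): (119), (70): (42), (75): (60), (80): (110), (85): (153), (90): (157), (95): (157), (100): (156), (105): (151), (110): (150), (115): (127), (120): (121), (125): (109), (130): (52), (135): (114), (140): (87), (145): (57)}
stud {(-10): (132), (-5): (128), (0): (136), (5): (146), (10): (130), (15): (125), (20): (129), (25): (131), (30): (132), (35): (131), (40): (131), (45): (131), (50): (146), (55): (200), (60): (211), (65): (211), (70): (191), (75): (118), (80): (134), (85): (135), (90): (135), (95): (135), (100): (133), (105): (125), (110): (117), (115): (117), (120): (139), (125): (114), (130): (85), (135): (59), (140): (58), (145): (58)}
-180 57; -165 75; -150 74; -135 57; -120 7; -105 46; -90 74; -75 129; -60 141; -45 129; -30 130; -15 130; 0 138; 15 130; 30 131; 45 132; 60 212; 75 138; 90 135; 105 130; 120 140; 135 60; 150 57; 165 57;
```

The stud now stands at 60–62°, the lugs are on click and the robot is clear. The counter has advanced exactly one click, so I'm handing in.

```bash
python3 -c "
from plant import bot
print(bot.close_job())"
```

```text
the job is handed in; nothing more can be done
None
```

I counted one plum-filled cup on the tray and advanced the counter by exactly one click (index stud at about 60°); an earlier partial push to about 16° did not spring back before I completed it, and the job is handed in with the robot clear.

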